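Build up the belt-drive pack on the assembly stand

TASK

Build up the belt-drive pack on the post of the assembly stand, from the bottom: the flywheel with its boss up, the stepped hub with its pin up, the large pulley, the small pulley, and last the domed cap over the end of the pin. Fit them one at a time in that order, lower each one down until it sits flat on the one below rather than dropping it, and let go of it before you fetch the next. Leave the spanner, the screwdriver and the bearing block where they lie.

Things in the scene. Friction and masses are not known exactly. Their poses are not given: they have to be found in the camera images.
- stand: Fixed assembly stand: grey round base, 110 mm across, 15 mm thick, with an upright steel post in the middle, 16 mm in diameter, its tip 70 mm above the bench, tapered to 6 mm over the last 6 mm. Origin at the centre of the underside (on the bench), z up along the post. The flywheel rests on the base, its origin then 15 mm above the stand's.
- flywheel: Loose steel flywheel lying flat, boss up: disc 100 mm across, 14 mm thick, with a round boss 42 mm across standing 26 mm up from it (whole height 40 mm), 24 mm bore right through, six dark round marks on the disc. Grip it by the boss. 0.44 to 0.72 kg. Origin at the centre of the underside, z up. Round: yaw does not matter.
- hub: Loose steel stepped hub, pin up: body 40 mm across, 30 mm high, blind 24 mm bore from below, 22 mm deep; on its flat top a pin 16 mm thick, 50 mm long (whole height 80 mm), tapered to 6 mm over the last 6 mm. Grip it by the pin. 0.17 to 0.29 kg. Fitted, it stands on the flywheel's boss over the post's end, origin 40 mm above the flywheel's. Origin at the underside's centre, z up.
- pulley_large: Loose aluminium belt pulley lying flat: 62 mm across, 20 mm thick, V-groove 7 mm deep round its rim, 24 mm bore right through. 0.11 to 0.19 kg. Fitted, it lies on the flat top of the hub's body, its origin 30 mm above the hub's. Origin at the centre of its underside, z up. Round, the same either way up.
- pulley_small: Loose aluminium belt pulley, the smaller one: 46 mm across, 20 mm thick, V-groove 7 mm deep, 24 mm bore right through. 0.05 to 0.1 kg. Fitted, it lies on the large pulley, its origin 50 mm above the hub's. Origin at the centre of its underside, z up. Round, the same either way up.
- cap: Loose brass domed cap, ribbed sides, no hole on top, lying dome up: 41 mm across, 30 mm high, sides upright to 22 mm, domed above; blind 24 mm bore from below, 14 mm deep. 0.14 to 0.24 kg. Fitted, it lies on the small pulley over the pin's end, origin 70 mm above the hub's. Origin at the centre of its underside, z up.
- spanner: Bystander: a loose steel spanner lying on the bench to the left of the work, about 180 mm long. To be left alone. Origin under its middle, x along it.
- screwdriver: Bystander: a loose screwdriver with an orange handle lying on the bench beyond the work, about 200 mm long. To be left alone. Origin under its middle, x along it.
- pillow_block: Bystander: a loose green bearing block, 120 mm by 45 mm, 74 mm high, standing on the bench to the right of the work. To be left alone. Origin at the centre of its underside.

How it is judged:
On the way, in this order (a step that is already met when the one before it is completed fails the run):
1. the flywheel lies flat on the stand's base, boss up, post through it, released (height (world z) of flywheel between 0.011 and 0.019 m and horizontal distance between flywheel and stand below 0.008 m and angle between flywheel's own z axis and vertical below 0.08 rad and linear speed of flywheel below 0.02 m/s and contact force between the fingers and flywheel below 0.2 N), for 0.2 s.
2. the hub stands on the flywheel's boss, pin up, released (height (world z) of hub between 0.051 and 0.059 m and horizontal distance between hub and stand below 0.008 m and angle between hub's own z axis and vertical below 0.08 rad and linear speed of hub below 0.02 m/s and contact force between the fingers and hub below 0.2 N), for 0.2 s.
3. the large pulley is over the hub's pin, flat on the hub's shoulder, released (height (world z) of pulley_large between 0.081 and 0.089 m and horizontal distance between pulley_large and hub below 0.008 m and angle between pulley_large's own z axis and vertical below 0.08 rad and linear speed of pulley_large below 0.02 m/s and contact force between the fingers and pulley_large below 0.2 N), for 0.2 s.
4. the small pulley is over the pin, flat on the large pulley, released (height (world z) of pulley_small between 0.101 and 0.109 m and horizontal distance between pulley_small and hub below 0.008 m and angle between pulley_small's own z axis and vertical below 0.08 rad and linear speed of pulley_small below 0.02 m/s and contact force between the fingers and pulley_small below 0.2 N), for 0.2 s.
5. the cap is over the pin's end, flat on the small pulley, dome up, released (height (world z) of cap between 0.121 and 0.129 m and horizontal distance between cap and hub below 0.008 m and angle between cap's own z axis and vertical below 0.08 rad and linear speed of cap below 0.02 m/s and contact force between the fingers and cap below 0.2 N), for 0.2 s.
At the end, for the whole second after the job is handed in: On the stand from the bottom: flywheel, hub, large pulley, small pulley, cap; each within 4 mm of its seated height, within 8 mm of the axis of the stand (flywheel, hub) or hub (the rest), upright within 0.08 rad, at rest (under 0.02 m/s) and released (all of step 1 and all of step 2 and all of step 3 and all of step 4 and all of step 5); the robot touches nothing.
It fails at once if a bystander is pushed more than 30 mm from its place (distance of any of spanner, screwdriver, pillow_block from where it was at the start of the episode above 0.03 m).
It fails at once if a part is dropped (falls out of the fingers faster than 0.8 m/s, a fall of about 3 cm) ((linear speed of flywheel above 0.8 m/s and contact force between the fingers and flywheel below 0.01 N) or (linear speed of hub above 0.8 m/s and contact force between the fingers and hub below 0.01 N) or (linear speed of pulley_large above 0.8 m/s and contact force between the fingers and pulley_large below 0.01 N) or (linear speed of pulley_small above 0.8 m/s and contact force between the fingers and pulley_small below 0.01 N) or (linear speed of cap above 0.8 m/s and contact force between the fingers and cap below 0.01 N)).
It also fails if it takes over 112 s, if anything falls off the work surface, if the arm or the gripper's body presses on something with over 40 N, if the wrist force passes 120 N, or if a joint passes its speed limit or range.

ROBOT

A 6-joint arm with a two-finger parallel gripper is mounted at the origin on the work surface. World frame = base frame: x ahead of the robot, y to its left, z up, the work surface at z = 0. Lengths are in m, angles in rad, forces in N, time in s.
With the tool pointing down it reaches from about 0.35 to 0.775 m from the base axis. Payload 5.5 kg.
Tool frame: the origin (TCP) lies midway between the tips of the shut fingers; the grasp point (between the pads) lies 19 mm behind it; z points along the fingers, y is the line along which they close (so a half turn about z gives the same grasp; the last joint's range is limited). The gripper opens to 85 mm and grips with 20 to 120 N. Pads are 22 mm wide; open, the fingers measure 114 mm over their backs; the gripper's body (76 mm by 85 mm) begins 54 mm behind the grasp point. The pads swing forward as they close: fully open they stand 13 mm farther back than shut.
Start: joints at [1.141, 0.313, 0.046, 1.304, 0, 1.431], TCP at [0.164, 0.551, 0.231] pointing down, gripper open.
Joint ranges: [-2.76, 2.76], [-0.86, 1.69], [-1.03, 1.26], [-2.2, 2.34], [-1.47, 1.5], [-3.14, 3.14]. Speed limits (rad/s): [2.57, 2.57, 3.14, 3.14, 3.14, 3.14].

INTERFACE

Orientations are given as a unit quaternion [w, x, y, z].
In Python, from workcell import telemetry, imaging, env gives the robot as it stands. The module is installed in compiled form; this text tells all that it offers.
- The arm moves only by the tool step_arm, never from a script. Its argument "moves" is a list of rows, each a list of 3 entries, a list of its own where there are three numbers: the shift along the tool's x, y, z in mm, then the turn, a rotation vector about the tool's x, y, z in rad, then the finger opening in mm, from 0 to 85.4. A call has 1 to 8 rows; each row is the pose to reach, as a shift and turn from the pose commanded when the call began, along the tool's axes at that moment; what a row does not reach only later rows make up. A row lasts 1/12 s, in which the tool goes at most 41.7 mm and 7.16 degrees, less where a joint would pass 70% of its speed; a pose out of reach is approached as far as the arm can. A call with a gripper value outside its range is refused whole. The fingers move at their own pace and stop on an object; "grip_force" is the grip in N (left out, the last holds). Time passes only in rows, so rows that repeat a pose let the fingers close. It gives the time, the measured TCP pose, the force, the opening and the grip force at its end, in the units of the state.
- telemetry.get_state(): the state, without advancing time (a new reading comes with each control period).
- imaging.read_camera(name): name is "scene" or "top"; returns the picture (400x640x3 uint8, red, green, blue); there is no depth.
- imaging.camera_params(name): a dict with "camera_matrix" (3x3 intrinsics, pixels), "D" ([k1, k2, p1, p2, k3] as OpenCV has them; the pictures are not rectified), "pose" (4x4, takes a point from camera to world coordinates). Camera axes: x right, y up, looking along -z (the intrinsics and any distortion apply to the point x, -y, -z); pixel columns grow to the right and rows downward; lengths in m; the calibration is good to about 2 mm. A picture is of the moment at which its call begins. camera_params takes no time and is no camera call.
- env.hand_in(): hands the job in; it is judged then, once.
The state is a dict: "clock": time; "joint_pos": joint angles; "qvel": joint speeds; "tau": joint torques, N m; "tcp_pos": TCP position; "orientation": TCP orientation; "wrist_force": force on the tool from outside, world axes, zero at the start; "ft_torque": the same for the moment, N m; "finger_gap": finger opening in m; "grip_force": force on a finger pad.
Only numpy, scipy, OpenCV 4.12 (cv2) and the standard library are available. Lean on these libraries where they do the work, as an engineer would, in place of code of your own. Each camera call takes 0.05 s, during which the arm holds its last target. There are 200 camera calls.

## Working session

There is one attempt and no reset: what is moved stays moved. The work goes in short steps, Python scripts to look and compute and a tool call to move; the robot and the scene stay as the last step left them, time stands still between calls to the robot, and variables do not carry over. Pictures are saved under pics/ and viewed, at most 14 in all, crops included, and the job is handed in when it is done.

Besides the shell and the picture viewer there is one more tool, called after ">>>" as a command line: name --argument value ..., lists and objects as JSON in quotes. step_arm: Moves the arm, as the interface text tells. Its arguments: {"type":"object","properties":{"moves":{"type":"array"},"grip_force":{"type":"number"}},"required":["moves"]}

```bash
mkdir -p pics
python3 - <<'E'
from workcell import telemetry, imaging
import cv2
print(telemetry.get_state())
for n in("scene","top"):
    im=imaging.read_camera(n); cv2.imwrite(f"pics/{n}0.png",im[:,:,::-1]); print(n,imaging.camera_params(n))
E
```

```text
{'clock': 0.0, 'joint_pos': array([1.14136179e+00, 3.13983084e-01, 4.49557027e-02, 1.30358052e+00,
       1.79789121e-05, 1.43119063e+00]), 'qvel': array([ 9.31711548e-05, -1.51989085e-03, -2.56673123e-04, -1.47590861e-04,
       -2.64204754e-03, -3.48774636e-04]), 'tau': array([-4.77125977e-04, -4.80628073e+01,  2.98533690e+01,  1.94357074e-02,
       -1.48620570e-04, -1.40031040e-05]), 'tcp_pos': array([0.16411961, 0.55054508, 0.23040919]), 'orientation': array([-2.62879910e-04,  1.44407699e-01,  9.89517860e-01, -8.66848763e-04]), 'wrist_force': array([ 0.34900128, -0.09463514,  0.34922264]), 'ft_torque': array([0.00587003, 0.0395544 , 0.01019111]), 'grip_force': 0.0, 'finger_gap': 0.08532617316094054}
scene {'camera_matrix': array([[508.18604301,   0.        , 326.33840323],
       [  0.        , 508.18604301, 192.84073823],
       [  0.        ,   0.        ,   1.        ]]), 'D': array([-0.09323032,  0.        ,  0.        ,  0.        ,  0.        ]), 'pose': array([[-0.86611058, -0.2798926 ,  0.4141408 ,  1.1477991 ],
       [ 0.49971302, -0.50441163,  0.70417029,  0.96405701],
       [ 0.01180538,  0.81684089,  0.57674223,  0.79337552],
       [ 0.        ,  0.        ,  0.        ,  1.        ]])}
top {'camera_matrix': array([[519.55595255,   0.        , 313.76728568],
       [  0.        , 519.55595255, 204.54165028],
       [  0.        ,   0.        ,   1.        ]]), 'D': array([-0.03325825,  0.        ,  0.        ,  0.        ,  0.        ]), 'pose': array([[-0.0147338 ,  0.99057092, -0.13620632,  0.43411276],
       [-0.9998479 , -0.0158672 , -0.00723918, -0.00871399],
       [-0.00933214,  0.13607894,  0.99065404,  1.39465806],
       [ 0.        ,  0.        ,  0.        ,  1.        ]])}
```

View pics/scene0.png

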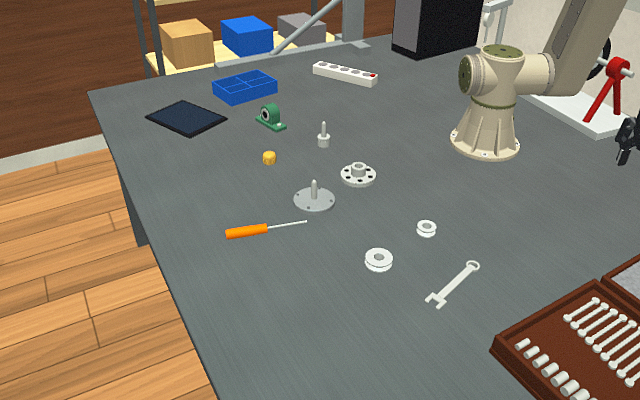

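View pics/top0.png

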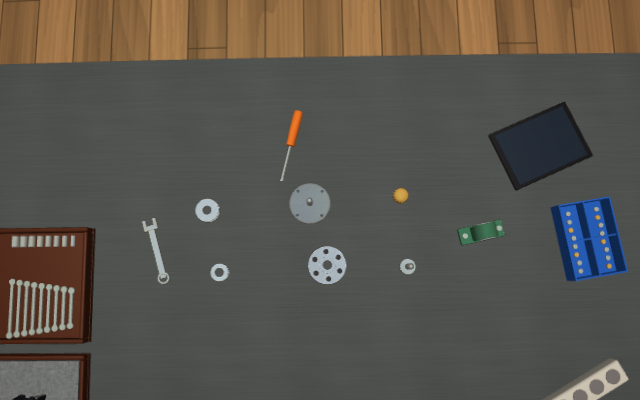

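The scene view shows the stand at (314,197), flywheel (358,173), hub (323,137), cap (269,158), small pulley (427,228) and large pulley (378,259). The top view shows the stand at (310,203), flywheel (327,265), hub (408,267), cap (401,195), large pulley (207,210) and small pulley (219,272). I'll enlarge both views to read these more closely.

Run:
```python
import cv2
a=cv2.imread("pics/top0.png")[175:295,185:425]; cv2.imwrite("pics/topc.png",cv2.resize(a,None,fx=3.3,fy=3.3,interpolation=cv2.INTER_CUBIC))
a=cv2.imread("pics/scene0.png")[110:280,250:450]; cv2.imwrite("pics/scenec.png",cv2.resize(a,None,fx=3.5,fy=3.5,interpolation=cv2.INTER_CUBIC))
```

```text
(no output)
```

View pics/topc.png

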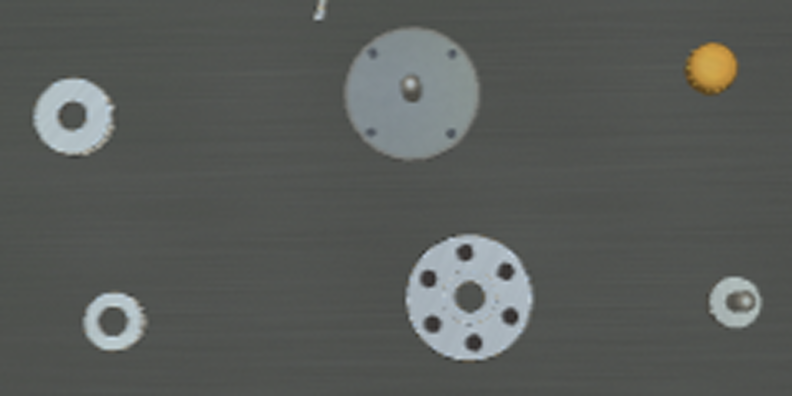

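View pics/scenec.png

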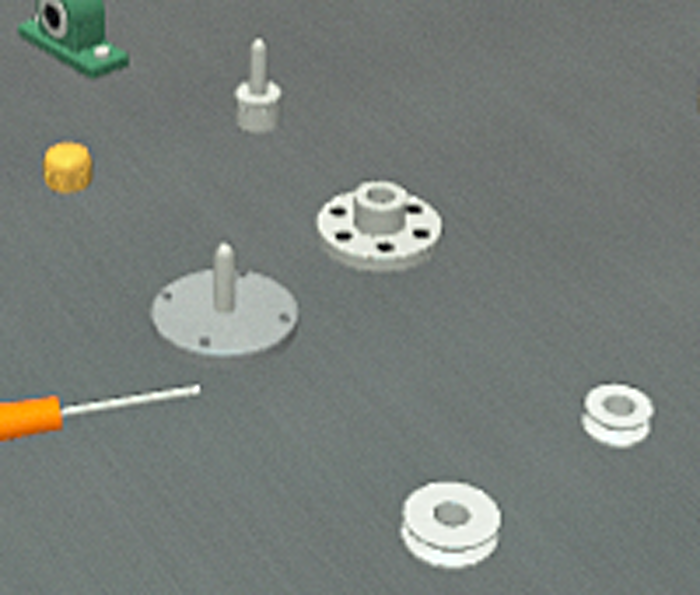

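The crops give usable feature pixels in both views: bore centres, the post tip, the pin tip, the face centres and the cap outline. I'll triangulate those.

```bash
cat > h.py <<'E'
import cv2, numpy as np
from workcell import telemetry, imaging
P={n:imaging.camera_params(n) for n in("scene","top")}
def ray(n,u,v):
    p=P[n]; q=cv2.undistortPoints(np.array([[[u,v]]],float),p["camera_matrix"],p["D"])[0,0]
    T=p["pose"]; return T[:3,3],T[:3,:3]@np.array([q[0],-q[1],-1])
def plane(n,uv,z):
    o,d=ray(n,*uv); return (o+d*(z-o[2])/d[2])
def tri(a,b):
    o,d=ray("top",*a);p,e=ray("scene",*b)
    s=np.linalg.lstsq(np.c_[d,-e],p-o,rcond=None)[0]; A=o+s[0]*d;B=p+s[1]*e
    return (A+B)/2,np.linalg.norm(A-B)
def uc(c,f,off): return (np.array(c)+.5)/f-.5+off
def proj(n,X):
    p=P[n];T=np.linalg.inv(p["pose"]);c=T[:3,:3]@X+T[:3,3]
    return cv2.projectPoints(np.array([[c[0],-c[1],-c[2]]]),np.zeros(3),np.zeros(3),p["camera_matrix"],p["D"])[0].ravel()
E
python3 - <<'E'
from h import *
np.set_printoptions(precision=1,suppress=True)
D={"base":((411.5,93),(225,310),.015),"tip":((411,83),(224,244),.070),"fly":((469,297),(381,195),.04),"pintip":((748,299),(258.5,41),.08),
"hubtop":((735,302),(258,93),.03),"large":((72,116),(451,514),.02),"small":((113,321),(619,405),.02),"capside":((712,68),(68,159),.022)}
for k,(a,b,z) in D.items():
    a=uc(a,3.3,(185,175));b=uc(b,3.5,(250,110)); X,r=tri(a,b)
    print(k,X*1e3,"res",r*1e3,"top",plane("top",a,z)*1e3,"scene",plane("scene",b,z)*1e3)
E
```

```text
base [628.   13.9  11.5] res 2.542277691176139 top [628.6  13.1  15. ] scene [629.4  19.1  15. ]
tip [627.9  13.1  70.4] res 1.8835910081695673 top [628.8  12.6  70. ] scene [626.9  13.2  70. ]
fly [461.7 -29.6  38.8] res 2.2031161816732525 top [462.6 -30.2  40. ] scene [461.9 -27.4  40. ]
pintip [ 455.2 -241.    79.2] res 4.16995933882285 top [ 456.9 -242.    80. ] scene [ 454.4 -238.1   80. ]
hubtop [ 454.6 -240.2   27.7] res 2.4204461560443282 top [ 455.6 -240.5   30. ] scene [ 455.8 -235.8   30. ]
large [613.1 289.6  17.9] res 1.5881700079380556 top [613.5 288.7  20. ] scene [613.9 291.8  20. ]
small [447.1 254.9  18.2] res 2.6141432869101657 top [448.1 253.7  20. ] scene [447.6 257.3  20. ]
capside [ 643.9 -230.5   19.6] res 1.500325153358742 top [ 644.2 -230.5   22. ] scene [ 644.9 -226.2   22. ]
```

>>> step_arm --moves '[[[-28, -29, 0], [0, 0, -0.036], 85], [[-56, -59, 0], [0, 0, -0.072], 85], [[-85, -88, 0], [0, 0, -0.108], 85], [[-113, -118, 0], [0, 0, -0.144], 85], [[-141, -147, 0], [0, 0, -0.18], 85], [[-169, -176, 0], [0, 0, -0.216], 85], [[-197, -206, 0], [0, 0, -0.252], 85], [[-226, -235, 0], [0, 0, -0.29], 85]]' --grip_force 60

```text
clock: 0.77
tcp_pos: [0.3137, 0.2594, 0.2311]
orientation: [-0.0, -0.001, 1.0, -0.0]
wrist_force: [0.9, -0.2, 1.2]
finger_gap: 0.0846
grip_force: 0.0
```

>>> step_arm --moves '[[[-18, -36, 10], [0, 0, 0], 85], [[-37, -72, 20], [0, 0, 0], 85], [[-56, -108, 30], [0, 0, 0], 85], [[-74, -144, 40], [0, 0, 0], 85], [[-93, -181, 50], [0, 0, 0], 85], [[-111, -217, 60], [0, 0, 0], 85], [[-130, -253, 70], [0, 0, 0], 85], [[-148, -289, 80], [0, 0, 0], 85]]'

```text
clock: 1.43
tcp_pos: [0.4616, -0.0286, 0.151]
orientation: [-0.0, 0.0, 1.0, 0.0]
wrist_force: [0.6, 0.5, -0.4]
finger_gap: 0.0848
grip_force: 0.0
```

>>> step_arm --moves '[[[0, 0, 30], [0, 0, 0], 85], [[0, 0, 60], [0, 0, 0], 85], [[0, 0, 90], [0, 0, 0], 85], [[0, 0, 90], [0, 0, 0], 85]]'

```text
clock: 1.77
tcp_pos: [0.4567, -0.0261, 0.0565]
orientation: [-0.005, 0.001, 1.0, 0.001]
wrist_force: [-2.1, 0.5, -0.3]
finger_gap: 0.0849
grip_force: 0.0
```

```bash
cat > look.py <<'E'
import sys
from h import *
# usage: look.py tag X Y Z(mm): side-by-side enlarged crops (top | scene) around a world point
tag=sys.argv[1]; X=np.array(list(map(float,sys.argv[2:5])))/1e3; out=[]
for n in("top","scene"):
    u,v=proj(n,X).round().astype(int); im=imaging.read_camera(n)[:,:,::-1]
    c=im[v-37:v+38,u-33:u+33]; out.append(cv2.resize(c,None,fx=6,fy=6,interpolation=cv2.INTER_CUBIC)); print(n,"off",u-33,v-37,"target at",uc((0,0),1,0)+((proj(n,X)-(u-33,v-37))+.5)*6-.5)
cv2.imwrite(f"pics/{tag}.png",np.hstack(out)); s=telemetry.get_state(); print(s["clock"],s["tcp_pos"],s["wrist_force"])
E
python3 look.py fly 462 -29.5 40
```

```text
top off 294 228 target at [197.54796516 223.86606822]
scene off 325 128 target at [200.88284786 224.54101714]
1.8667 [ 0.45993562 -0.02628829  0.06101236] [-0.53034883  0.53433336  0.54128734]
```

View pics/fly.png

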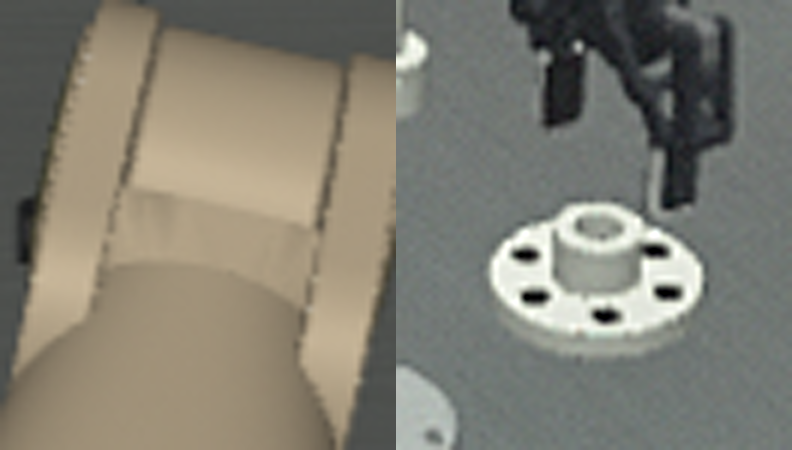

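The top view is blocked by the arm. The scene view shows the boss at crop (600,225), between the two fingertips at (565,122) and (680,208). I'll go down onto it.

>>> step_arm --moves '[[[0, 0, 12], [0, 0, 0], 85], [[0, 0, 24], [0, 0, 0], 85], [[0, 0, 36], [0, 0, 0], 85], [[0, 0, 45], [0, 0, 0], 85], [[0, 0, 45], [0, 0, 0], 85], [[0, 0, 45], [0, 0, 0], 85]]'

```text
clock: 2.37
tcp_pos: [0.4619, -0.0265, 0.0176]
orientation: [0.001, -0.0, 1.0, -0.0]
wrist_force: [-0.5, 0.2, -0.4]
finger_gap: 0.085
grip_force: 0.0
```

>>> step_arm --moves '[[[0, -2, 1], [0, 0, 0], 60], [[0, -2, 1], [0, 0, 0], 50], [[0, -2, 1], [0, 0, 0], 36], [[0, -2, 1], [0, 0, 0], 30], [[0, -2, 1], [0, 0, 0], 30], [[0, -2, 1], [0, 0, 0], 30], [[0, -2, 1], [0, 0, 0], 30], [[0, -2, 1], [0, 0, 0], 30]]' --grip_force 90

```text
clock: 3.03
tcp_pos: [0.4618, -0.0282, 0.0168]
orientation: [0.001, -0.0, 1.0, 0.0]
wrist_force: [-2.8, 2.1, 8.5]
finger_gap: 0.0396
grip_force: 89.5
```

>>> step_arm --moves '[[[0, 0, -8], [0, 0, 0], 30], [[0, 0, -20], [0, 0, 0], 30], [[0, 0, -36], [0, 0, 0], 30], [[0, 0, -54], [0, 0, 0], 30], [[0, 0, -72], [0, 0, 0], 30], [[0, 0, -86], [0, 0, 0], 30], [[0, 0, -95], [0, 0, 0], 30], [[0, 0, -95], [0, 0, 0], 30]]'

```text
clock: 3.7
tcp_pos: [0.4619, -0.0288, 0.112]
orientation: [0.001, -0.0, 1.0, -0.0]
wrist_force: [0.6, -0.3, -6.3]
finger_gap: 0.0395
grip_force: 92.4
```

>>> step_arm --moves '[[[-12, 3, 0], [0, 0, 0], 30], [[-38, 10, 0], [0, 0, 0], 30], [[-70, 18, 0], [0, 0, 0], 30], [[-102, 26, 0], [0, 0, 0], 30], [[-132, 34, 0], [0, 0, 0], 30], [[-154, 39, 0], [0, 0, 0], 30], [[-166, 42, 0], [0, 0, 0], 30], [[-166, 42, 0], [0, 0, 0], 30]]'

```text
clock: 4.37
tcp_pos: [0.6292, 0.0141, 0.1082]
orientation: [-0.0, -0.001, 1.0, 0.0]
wrist_force: [0.4, 0.1, -7.5]
finger_gap: 0.0395
grip_force: 92.2
```

```bash
python3 look.py fly2 628 13.3 70
```

```text
top off 276 163 target at [199.9864879  225.08621147]
scene off 280 143 target at [202.22164207 221.51164063]
4.4667 [0.62584069 0.01366955 0.10831085] [-1.23289114 -0.16079785 -8.14873078]
```

View pics/fly2.png

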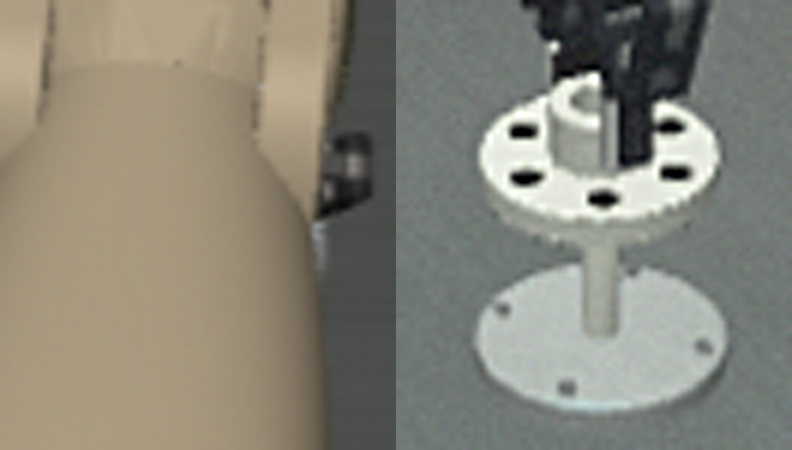

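The flywheel hangs with its disc centre at crop (599,161). The stand base is centred at (601,336) and the post at x=600. I'll check the offset between them numerically.

Run:
```python
from h import *
o=np.array((280,143)); print(plane("scene",uc((203,161),6,o),.1055)*1e3, plane("scene",uc((205,336),6,o),.015)*1e3, telemetry.get_state()["tcp_pos"])
```

```text
[631.27949165  20.15880992 105.5       ] [630.63759523  20.27394632  15.        ] [0.62584069 0.01366955 0.10831085]
```

>>> step_arm --moves '[[[0, 0, 0], [0, 0, 0], 30], [[0, 0, 8], [0, 0, 0], 30], [[0, 0, 18], [0, 0, 0], 30], [[0, 0, 28], [0, 0, 0], 30], [[0, 0, 38], [0, 0, 0], 30], [[0, 0, 48], [0, 0, 0], 30], [[0, 0, 58], [0, 0, 0], 30], [[0, 0, 63], [0, 0, 0], 30]]'

```text
clock: 5.13
tcp_pos: [0.6261, 0.0136, 0.0454]
orientation: [-0.001, -0.0, 1.0, 0.0]
wrist_force: [-1.0, 0.5, -6.2]
finger_gap: 0.0393
grip_force: 92.2
```

>>> step_arm --moves '[[[0, 0, 4], [0, 0, 0], 30], [[0, 0, 7], [0, 0, 0], 30], [[0, 0, 10], [0, 0, 0], 30], [[0, 0, 12], [0, 0, 0], 30], [[0, 0, 13], [0, 0, 0], 30], [[0, 0, 13], [0, 0, 0], 30]]'

```text
clock: 5.63
tcp_pos: [0.6274, 0.0135, 0.0347]
orientation: [0.0, -0.0, 1.0, 0.0]
wrist_force: [0.0, 0.6, -6.4]
finger_gap: 0.0394
grip_force: 92.2
```

>>> step_arm --moves '[[[0, 0, 1], [0, 0, 0], 30], [[0, 0, 2], [0, 0, 0], 30], [[0, 0, 3], [0, 0, 0], 30], [[0, 0, 3.5], [0, 0, 0], 30], [[0, 0, 3.5], [0, 0, 0], 30]]'

```text
clock: 6.05
tcp_pos: [0.6275, 0.0134, 0.0319]
orientation: [0.0, -0.0, 1.0, 0.0]
wrist_force: [-1.4, -0.8, -0.2]
finger_gap: 0.0393
grip_force: 92.8
```

>>> step_arm --moves '[[[0, 0, 0], [0, 0, 0], 48], [[0, 0, 0], [0, 0, 0], 55], [[0, 0, 0], [0, 0, 0], 70], [[0, 0, 0], [0, 0, 0], 85], [[0, 0, 0], [0, 0, 0], 85], [[0, 0, 0], [0, 0, 0], 85]]'

```text
clock: 6.55
tcp_pos: [0.6275, 0.0135, 0.0313]
orientation: [0.0, -0.0, 1.0, 0.0]
wrist_force: [-0.2, 0.0, 0.1]
finger_gap: 0.0851
grip_force: 0.0
```

>>> step_arm --moves '[[[0, 0, -12], [0, 0, 0], 85], [[0, 0, -36], [0, 0, 0], 85], [[0, 0, -72], [0, 0, 0], 85], [[0, 0, -110], [0, 0, 0], 85], [[30, -30, -120], [0, 0, 0], 85], [[54, -58, -125], [0, 0, 0], 85], [[78, -87, -125], [0, 0, 0], 85], [[102, -116, -125], [0, 0, 0], 85]]'

```text
clock: 7.22
tcp_pos: [0.5247, -0.1035, 0.157]
orientation: [0.001, -0.001, 1.0, -0.0]
wrist_force: [-0.9, -0.9, 0.2]
finger_gap: 0.0848
grip_force: 0.0
```

>>> step_arm --moves '[[[28, -29, 0], [0, 0, 0], 85], [[54, -58, 0], [0, 0, 0], 85], [[68, -87, 0], [0, 0, 0], 85], [[70, -116, 0], [0, 0, 0], 85], [[70, -132, 0], [0, 0, 0], 85], [[70, -138, 0], [0, 0, 0], 85], [[70, -138, 0], [0, 0, 0], 85]]'

```text
clock: 7.8
tcp_pos: [0.4553, -0.2419, 0.1561]
orientation: [0.0, 0.001, 1.0, -0.0]
wrist_force: [0.8, -0.0, 0.7]
finger_gap: 0.0849
grip_force: 0.0
```

```bash
python3 look.py st1 627 13.3 55
```

```text
top off 276 164 target at [200.65949365 226.3584646 ]
scene off 281 147 target at [198.36230916 225.9048456 ]
7.9 [ 0.45522035 -0.23980788  0.15589762] [-0.17217217  0.40817132 -0.65995638]
```

View pics/st1.png

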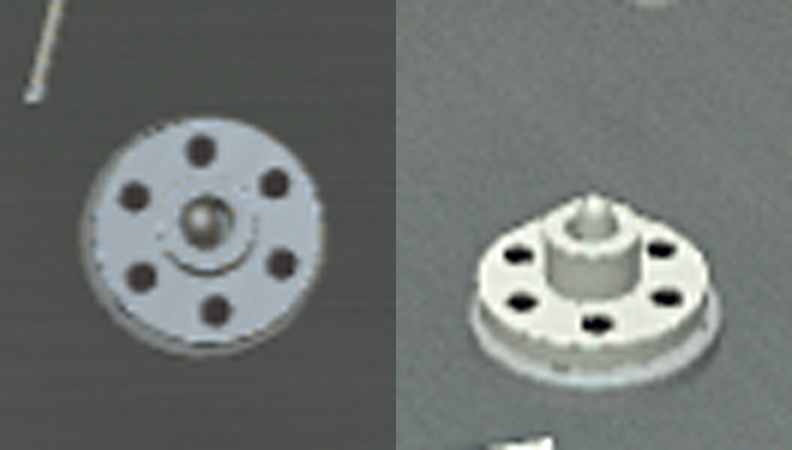

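The flywheel sits flat on the base. The post, at crop (203,222), is about 1–2 mm left of the bore centre at (208,220), so I'll aim the next part slightly towards +y. Next is the hub.

>>> step_arm --moves '[[[0, 0, 20], [0, 0, 0], 85], [[0, 0, 48], [0, 0, 0], 75], [[0, 0, 78], [0, 0, 0], 65], [[0, 0, 100], [0, 0, 0], 55], [[0, 0, 112], [0, 0, 0], 45], [[0, 0, 114], [0, 0, 0], 40], [[0, 0, 114], [0, 0, 0], 35], [[0, 0, 114], [0, 0, 0], 30]]' --grip_force 70

```text
clock: 8.57
tcp_pos: [0.456, -0.24, 0.0428]
orientation: [0.0, -0.001, 1.0, -0.0]
wrist_force: [0.9, -0.3, -0.2]
finger_gap: 0.0296
grip_force: 0.0
```

>>> step_arm --moves '[[[0, 0, 0], [0, 0, 0], 22], [[0, 0, 0], [0, 0, 0], 16], [[0, 0, 0], [0, 0, 0], 10], [[0, 0, 0], [0, 0, 0], 5], [[0, 0, 0], [0, 0, 0], 5], [[0, 0, 0], [0, 0, 0], 5]]'

```text
clock: 9.07
tcp_pos: [0.4562, -0.2408, 0.0435]
orientation: [0.001, -0.0, 1.0, -0.0]
wrist_force: [0.3, 2.7, 5.8]
finger_gap: 0.0143
grip_force: 68.3
```

>>> step_arm --moves '[[[0, 0, -8], [0, 0, 0], 5], [[0, 0, -24], [0, 0, 0], 5], [[0, 0, -46], [0, 0, 0], 5], [[0, 0, -68], [0, 0, 0], 5], [[-6, 10, -86], [0, 0, 0], 5], [[-20, 30, -98], [0, 0, 0], 5], [[-38, 56, -100], [0, 0, 0], 5], [[-56, 84, -100], [0, 0, 0], 5]]'

```text
clock: 9.73
tcp_pos: [0.5124, -0.1571, 0.1441]
orientation: [0.001, 0.001, 1.0, -0.001]
wrist_force: [1.1, -0.7, -2.6]
finger_gap: 0.0141
grip_force: 68.5
```

>>> step_arm --moves '[[[-18, 27, 0], [0, 0, 0], 5], [[-36, 54, 0], [0, 0, 0], 5], [[-54, 82, 0], [0, 0, 0], 5], [[-72, 108, 0], [0, 0, 0], 5], [[-88, 132, 0], [0, 0, 0], 5], [[-102, 152, 0], [0, 0, 0], 5], [[-112, 168, 0], [0, 0, 0], 5], [[-114, 172, 0], [0, 0, 0], 5]]'

```text
clock: 10.4
tcp_pos: [0.6265, 0.018, 0.1421]
orientation: [0.0, -0.002, 1.0, 0.0]
wrist_force: [0.5, 0.1, -1.8]
finger_gap: 0.014
grip_force: 68.5
```

>>> step_arm --moves '[[[0, 0, 0], [0, 0, 0], 5], [[0, 0, 0], [0, 0, 0], 5], [[0, 0, 0], [0, 0, 0], 5]]'

```text
clock: 10.65
tcp_pos: [0.6245, 0.0145, 0.142]
orientation: [-0.0, 0.0, 1.0, -0.0]
wrist_force: [0.3, 0.3, -3.5]
finger_gap: 0.0143
grip_force: 68.5
```

```bash
python3 look.py hub1 627 14 80
```

```text
top off 276 163 target at [197.94027997 224.04235586]
scene off 281 139 target at [199.0084894 226.112137 ]
10.75 [0.62468155 0.01430157 0.14221839] [ 0.31517814 -0.28798588 -2.01806743]
```

View pics/hub1.png

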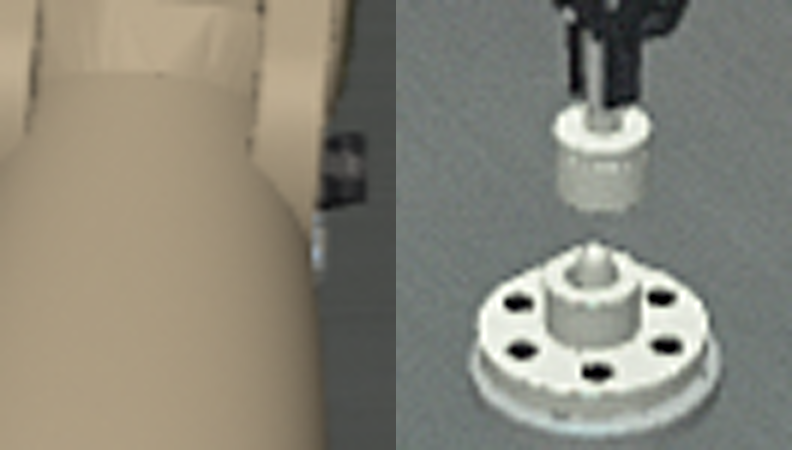

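Run:
```python
from h import *
o=np.array((281,139)); 
for c,z in(((207,128),.1287),((199,244),.070),((196.5,278),.055)): print(plane("scene",uc(c,6,o),z)*1e3)
```

```text
[623.86652803  15.43401798 128.7       ]
[626.40150447  12.85561359  70.        ]
[629.20335412  15.6478443   55.        ]
```

In the scene view the hub body is at crop (603,128) and the post tip at (595,244). The hub needs about +2 mm in x and −2 mm in y.

>>> step_arm --moves '[[[-1, -1, 0], [0, 0, 0], 5], [[-2, -2, 3], [0, 0, 0], 5], [[-2, -2, 9], [0, 0, 0], 5], [[-2, -2, 16], [0, 0, 0], 5], [[-2, -2, 23], [0, 0, 0], 5], [[-2, -2, 30], [0, 0, 0], 5], [[-2, -2, 34], [0, 0, 0], 5], [[-2, -2, 36], [0, 0, 0], 5]]'

```text
clock: 11.42
tcp_pos: [0.6264, 0.0136, 0.1046]
orientation: [-0.001, -0.0, 1.0, 0.0]
wrist_force: [1.1, -0.6, -3.9]
finger_gap: 0.0142
grip_force: 68.5
```

>>> step_arm --moves '[[[0, 0, 2], [0, 0, 0], 5], [[0, 0, 4], [0, 0, 0], 5], [[0, 0, 5.5], [0, 0, 0], 5], [[0, 0, 7], [0, 0, 0], 5], [[0, 0, 8], [0, 0, 0], 5], [[0, 0, 8], [0, 0, 0], 5]]'

```text
clock: 11.92
tcp_pos: [0.6275, 0.0135, 0.0986]
orientation: [0.0, -0.0, 1.0, 0.0]
wrist_force: [-0.6, 0.1, -0.4]
finger_gap: 0.0138
grip_force: 68.7
```

>>> step_arm --moves '[[[0, 0, 0], [0, 0, 0], 20], [[0, 0, 0], [0, 0, 0], 30], [[0, 0, 0], [0, 0, 0], 45], [[0, 0, 0], [0, 0, 0], 60], [[0, 0, -10], [0, 0, 0], 75], [[0, 0, -30], [0, 0, 0], 85], [[0, 0, -56], [0, 0, 0], 85], [[0, 0, -80], [0, 0, 0], 85]]'

```text
clock: 12.58
tcp_pos: [0.627, 0.0135, 0.1796]
orientation: [-0.0, -0.0, 1.0, 0.0]
wrist_force: [-0.1, 0.3, 0.4]
finger_gap: 0.0851
grip_force: 0.0
```

>>> step_arm --moves '[[[2, 20, 0], [0, 0, 0], 85], [[4, 58, 0], [0, 0, 0], 85], [[6, 98, 0], [0, 0, 0], 85], [[8, 138, 0], [0, 0, 0], 85], [[10, 178, 10], [0, 0, 0], 85], [[12, 216, 30], [0, 0, 0], 85], [[14, 248, 50], [0, 0, 0], 85], [[14, 268, 70], [0, 0, 0], 85]]'

```text
clock: 13.25
tcp_pos: [0.6128, 0.2854, 0.1087]
orientation: [0.001, -0.002, 1.0, 0.001]
wrist_force: [-0.1, -1.0, -0.6]
finger_gap: 0.0849
grip_force: 0.0
```

>>> step_arm --moves '[[[0, 8, 5], [0, 0, 0], 85], [[0, 8, 10], [0, 0, 0], 85], [[0, 8, 10], [0, 0, 0], 85]]'

```text
clock: 13.5
tcp_pos: [0.613, 0.2891, 0.0978]
orientation: [-0.0, -0.0, 1.0, -0.0]
wrist_force: [-0.2, -0.9, -0.4]
finger_gap: 0.0849
grip_force: 0.0
```

```bash
python3 look.py st2 627 14 90
python3 - <<'E'
from h import *
a=cv2.imread("pics/st2.png")
n="scene";u,v=proj(n,np.array([.613,.29,.04])).round().astype(int)
c=imaging.read_camera(n)[v-37:v+38,u-33:u+33,::-1];print("off",u-33,v-37)
a[:,:396]=a[:,396:]; a[:,396:]=cv2.resize(c,None,fx=6,fy=6,interpolation=cv2.INTER_CUBIC)
cv2.imwrite("pics/st2.png",a);print(telemetry.get_state()["tcp_pos"])
E
```

```text
top off 275 162 target at [203.48565825 226.61794148]
scene off 281 136 target at [198.95313107 224.37386404]
13.6 [0.61411415 0.28818001 0.0994143 ] [ 0.12993141 -1.01785517  0.8690895 ]
off 346 212
[0.61440701 0.28808052 0.09973439]
```

View pics/st2.png

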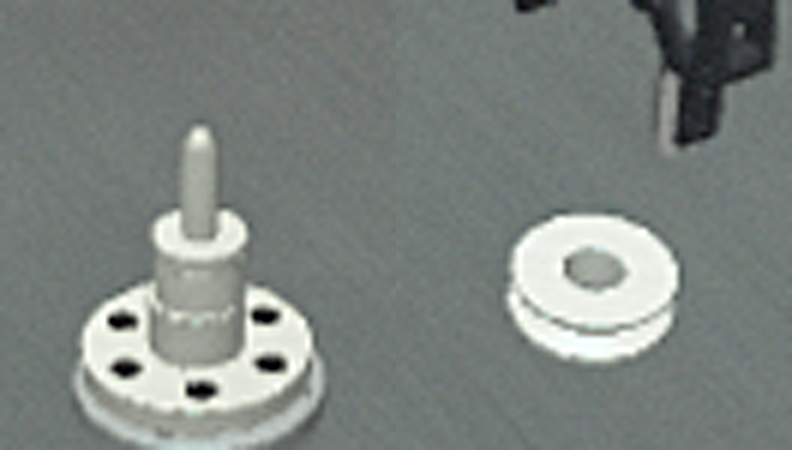

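The left crop shows the hub seated flat on the boss, with the pin upright and its tip at (201,127). On the right, the large pulley is at (595,268) under the open gripper.

>>> step_arm --moves '[[[0, 1, 20], [0, 0, 0], 85], [[0, 1, 42], [0, 0, 0], 85], [[0, 1, 64], [0, 0, 0], 85], [[0, 1, 82], [0, 0, 0], 85], [[0, 1, 94], [0, 0, 0], 85], [[0, 1, 100], [0, 0, 0], 85], [[0, 1, 100], [0, 0, 0], 85], [[0, 1, 100], [0, 0, 0], 85]]'

```text
clock: 14.32
tcp_pos: [0.614, 0.2901, -0.0009]
orientation: [0.001, 0.0, 1.0, 0.0]
wrist_force: [0.9, 0.4, 0.8]
finger_gap: 0.0852
grip_force: 0.0
```

>>> step_arm --moves '[[[0, 0, 1], [0, 0, 0], 72], [[0, 0, 1], [0, 0, 0], 66], [[0, 0, 1], [0, 0, 0], 60], [[0, 0, 1], [0, 0, 0], 55], [[0, 0, 1], [0, 0, 0], 50], [[0, 0, 1], [0, 0, 0], 50], [[0, 0, 1], [0, 0, 0], 50]]' --grip_force 50

```text
clock: 14.9
tcp_pos: [0.6142, 0.2908, -0.0009]
orientation: [0.001, -0.0, 1.0, 0.0]
wrist_force: [-1.2, -0.7, 5.1]
finger_gap: 0.0598
grip_force: 53.0
```

>>> step_arm --moves '[[[0, 0, -8], [0, 0, 0], 50], [[0, 0, -24], [0, 0, 0], 50], [[0, 0, -48], [0, 0, 0], 50], [[0, 0, -76], [0, 0, 0], 50], [[0, 0, -104], [0, 0, 0], 50], [[-1, -8, -130], [0, 0, 0], 50], [[-2, -26, -150], [0, 0, 0], 50], [[-3, -50, -158], [0, 0, 0], 50]]'

```text
clock: 15.57
tcp_pos: [0.6176, 0.242, 0.1598]
orientation: [0.003, -0.002, 1.0, 0.001]
wrist_force: [0.8, 0.2, -0.6]
finger_gap: 0.06
grip_force: 54.5
```

>>> step_arm --moves '[[[-1, -32, 0], [0, 0, 0], 50], [[-3, -64, 0], [0, 0, 0], 50], [[-4, -96, 0], [0, 0, 0], 50], [[-6, -128, 0], [0, 0, 0], 50], [[-7, -160, 0], [0, 0, 0], 50], [[-8, -190, 0], [0, 0, 0], 50], [[-9, -212, 0], [0, 0, 0], 50], [[-10, -224, 0], [0, 0, 0], 50]]'

```text
clock: 16.23
tcp_pos: [0.6262, 0.0137, 0.1557]
orientation: [0.0, 0.001, 1.0, -0.0]
wrist_force: [0.2, -0.4, -0.9]
finger_gap: 0.06
grip_force: 54.4
```

>>> step_arm --moves '[[[0, -2, 0], [0, 0, 0], 50], [[0, -2, 0], [0, 0, 0], 50], [[0, -2, 0], [0, 0, 0], 50]]'

```text
clock: 16.48
tcp_pos: [0.6262, 0.0156, 0.1552]
orientation: [-0.0, -0.001, 1.0, 0.0]
wrist_force: [0.2, -0.0, -2.5]
finger_gap: 0.0598
grip_force: 54.4
```

```bash
python3 look.py lg 627 14 135
```

```text
top off 275 160 target at [201.35243506 222.54932342]
scene off 281 121 target at [198.70551524 223.36676314]
16.5833 [0.62612599 0.01603539 0.15512068] [-0.81156086 -0.14148183 -1.181224  ]
```

View pics/lg.png

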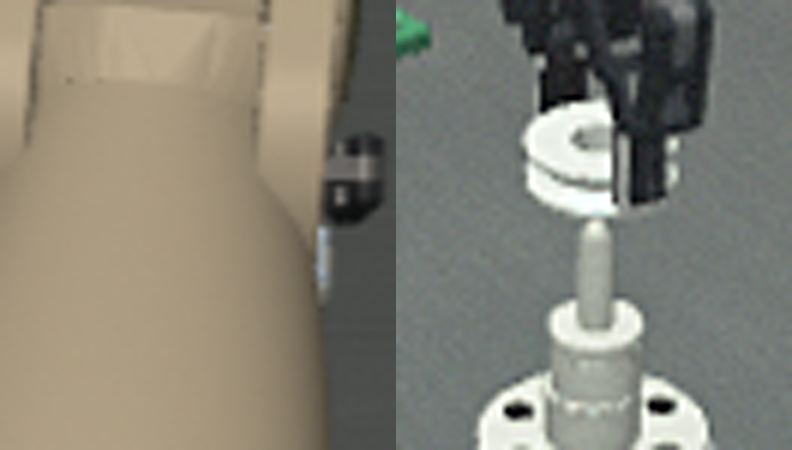

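The pulley, at crop x≈601, is slightly right of the pin at 595. I'll correct by +1.5 mm in x and −2.5 mm in y, then lower it.

>>> step_arm --moves '[[[-1, -2, 0], [0, 0, 0], 50], [[-1.5, -2.5, 2], [0, 0, 0], 50], [[-1.5, -2.5, 6], [0, 0, 0], 50], [[-1.5, -2.5, 12], [0, 0, 0], 50], [[-1.5, -2.5, 20], [0, 0, 0], 50], [[-1.5, -2.5, 28], [0, 0, 0], 50], [[-1.5, -2.5, 34], [0, 0, 0], 50], [[-1.5, -2.5, 38], [0, 0, 0], 50]]'

```text
clock: 17.25
tcp_pos: [0.627, 0.012, 0.1155]
orientation: [-0.001, -0.0, 1.0, 0.0]
wrist_force: [-0.7, -0.2, -1.3]
finger_gap: 0.0601
grip_force: 54.4
```

>>> step_arm --moves '[[[0, 0, 6], [0, 0, 0], 50], [[0, 0, 13], [0, 0, 0], 50], [[0, 0, 19], [0, 0, 0], 50], [[0, 0, 24], [0, 0, 0], 50], [[0, 0, 27], [0, 0, 0], 50], [[0, 0, 29], [0, 0, 0], 50], [[0, 0, 29], [0, 0, 0], 50]]'

```text
clock: 17.83
tcp_pos: [0.6275, 0.012, 0.0876]
orientation: [-0.0, -0.0, 1.0, 0.0]
wrist_force: [0.2, -0.6, -1.6]
finger_gap: 0.06
grip_force: 54.4
```

>>> step_arm --moves '[[[0, 1, 1], [0, 0, 0], 50], [[0, 1, 2], [0, 0, 0], 50], [[0, 1, 3], [0, 0, 0], 50], [[0, 1, 4], [0, 0, 0], 50], [[0, 1, 4], [0, 0, 0], 50]]'

```text
clock: 18.25
tcp_pos: [0.6279, 0.013, 0.0842]
orientation: [0.0, -0.0, 1.0, 0.0]
wrist_force: [0.6, -1.2, -1.0]
finger_gap: 0.0597
grip_force: 54.4
```

>>> step_arm --moves '[[[0, 0, 0.5], [0, 0, 0], 50], [[0, 0, 1], [0, 0, 0], 50], [[0, 0, 1], [0, 0, 0], 50]]'

```text
clock: 18.5
tcp_pos: [0.6279, 0.013, 0.0841]
orientation: [0.0, -0.0, 1.0, 0.0]
wrist_force: [-2.2, -0.3, 4.6]
finger_gap: 0.06
grip_force: 55.0
```

>>> step_arm --moves '[[[0, 0, 0], [0, 0, 0], 64], [[0, 0, 0], [0, 0, 0], 70], [[0, 0, 0], [0, 0, 0], 78], [[0, 0, 0], [0, 0, 0], 85], [[0, 0, -12], [0, 0, 0], 85], [[0, 0, -36], [0, 0, 0], 85], [[0, 0, -66], [0, 0, 0], 85], [[0, 0, -90], [0, 0, 0], 85]]'

```text
clock: 19.17
tcp_pos: [0.6277, 0.013, 0.1743]
orientation: [-0.0, -0.0, 1.0, 0.0]
wrist_force: [0.8, -0.5, 0.1]
finger_gap: 0.0851
grip_force: 0.0
```

>>> step_arm --moves '[[[12, 16, 0], [0, 0, 0], 85], [[34, 46, 0], [0, 0, 0], 85], [[58, 78, 0], [0, 0, 0], 85], [[82, 110, 0], [0, 0, 0], 85], [[106, 142, 10], [0, 0, 0], 85], [[130, 174, 25], [0, 0, 0], 85], [[152, 204, 45], [0, 0, 0], 85], [[170, 228, 65], [0, 0, 0], 85]]'

```text
clock: 19.83
tcp_pos: [0.4566, 0.2428, 0.1082]
orientation: [0.001, -0.0, 1.0, 0.001]
wrist_force: [0.3, 0.7, 0.5]
finger_gap: 0.085
grip_force: 0.0
```

>>> step_arm --moves '[[[8, 10, 20], [0, 0, 0], 80], [[10, 14, 40], [0, 0, 0], 75], [[10, 14, 60], [0, 0, 0], 75], [[10, 14, 60], [0, 0, 0], 75], [[10, 14, 60], [0, 0, 0], 75]]'

```text
clock: 20.25
tcp_pos: [0.4467, 0.2547, 0.0474]
orientation: [-0.001, -0.0, 1.0, -0.0]
wrist_force: [1.3, -0.1, 0.1]
finger_gap: 0.0747
grip_force: 0.0
```

>>> step_arm --moves '[[[-1, 0, 12], [0, 0, 0], 75], [[-1, 0, 26], [0, 0, 0], 75], [[-1, 0, 38], [0, 0, 0], 75], [[-1, 0, 45], [0, 0, 0], 70], [[-1, 0, 46], [0, 0, 0], 70], [[-1, 0, 46], [0, 0, 0], 70]]' --grip_force 40

```text
clock: 20.75
tcp_pos: [0.4493, 0.2548, 0.0027]
orientation: [0.0, 0.0, 1.0, 0.0]
wrist_force: [-0.1, 0.6, -0.2]
finger_gap: 0.0698
grip_force: 0.0
```

>>> step_arm --moves '[[[0, 0, 0], [0, 0, 0], 60], [[0, 0, 0], [0, 0, 0], 54], [[0, 0, 0], [0, 0, 0], 48], [[0, 0, 0], [0, 0, 0], 42], [[0, 0, 0], [0, 0, 0], 36], [[0, 0, 0], [0, 0, 0], 36], [[0, 0, 0], [0, 0, 0], 36]]'

```text
clock: 21.33
tcp_pos: [0.4495, 0.2553, 0.0033]
orientation: [0.001, -0.0, 1.0, 0.0]
wrist_force: [-1.4, -0.5, 6.2]
finger_gap: 0.0445
grip_force: 40.1
```

>>> step_arm --moves '[[[0, 0, -8], [0, 0, 0], 36], [[0, 0, -24], [0, 0, 0], 36], [[0, 0, -48], [0, 0, 0], 36], [[0, 0, -76], [0, 0, 0], 36], [[0, 0, -104], [0, 0, 0], 36], [[-5, -7, -130], [0, 0, 0], 36], [[-17, -23, -148], [0, 0, 0], 36], [[-33, -44, -155], [0, 0, 0], 36]]'

```text
clock: 22.0
tcp_pos: [0.4826, 0.2119, 0.1612]
orientation: [0.002, -0.002, 1.0, 0.001]
wrist_force: [1.0, 0.7, -1.6]
finger_gap: 0.0447
grip_force: 41.1
```

>>> step_arm --moves '[[[-19, -26, 0], [0, 0, 0], 36], [[-38, -52, 0], [0, 0, 0], 36], [[-58, -78, 0], [0, 0, 0], 36], [[-78, -106, 0], [0, 0, 0], 36], [[-98, -132, 0], [0, 0, 0], 36], [[-118, -160, 0], [0, 0, 0], 36], [[-134, -182, 0], [0, 0, 0], 36], [[-146, -198, 0], [0, 0, 0], 36]]'

```text
clock: 22.67
tcp_pos: [0.6289, 0.0104, 0.1574]
orientation: [0.0, 0.001, 1.0, -0.0]
wrist_force: [0.4, -0.3, -0.2]
finger_gap: 0.0445
grip_force: 41.0
```

>>> step_arm --moves '[[[0, 0, 0], [0, 0, 0], 36], [[0, 0, 0], [0, 0, 0], 36], [[0, 0, 0], [0, 0, 0], 36], [[0, 0, 0], [0, 0, 0], 36]]'

```text
clock: 23.0
tcp_pos: [0.627, 0.0139, 0.1573]
orientation: [-0.0, -0.001, 1.0, 0.0]
wrist_force: [-0.0, -0.2, -0.1]
finger_gap: 0.0445
grip_force: 41.1
```

```bash
python3 look.py sm 627 14 135
```

```text
top off 275 160 target at [201.35243506 222.54932342]
scene off 281 121 target at [198.70551524 223.36676314]
23.1 [0.62713537 0.01404926 0.15740693] [-0.17949827  0.28971891  0.33544295]
```

View pics/sm.png

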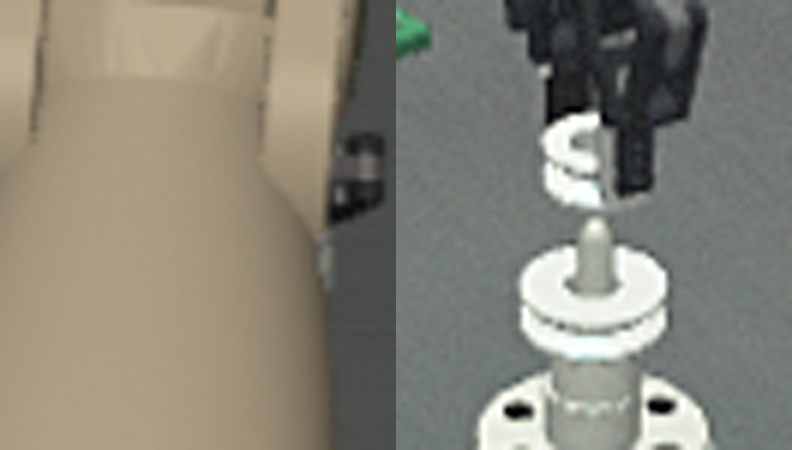

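The large pulley is flat on the hub. The small pulley's left edge is at crop x=543, which puts its centre near 599 against the pin at 595. It needs about 1.5 mm of correction, then I'll lower it.

>>> step_arm --moves '[[[-1, 0, 1], [0, 0, 0], 36], [[-1.5, -0.5, 4], [0, 0, 0], 36], [[-1.5, -0.5, 9], [0, 0, 0], 36], [[-1.5, -0.5, 15], [0, 0, 0], 36], [[-1.5, -0.5, 22], [0, 0, 0], 36], [[-1.5, -0.5, 29], [0, 0, 0], 36], [[-1.5, -0.5, 36], [0, 0, 0], 36], [[-1.5, -0.5, 40], [0, 0, 0], 36]]'

```text
clock: 23.77
tcp_pos: [0.6286, 0.0125, 0.1155]
orientation: [-0.001, -0.0, 1.0, 0.0]
wrist_force: [0.1, -0.8, -0.9]
finger_gap: 0.0443
grip_force: 41.1
```

>>> step_arm --moves '[[[0, 0, 2], [0, 0, 0], 36], [[0, 0, 4], [0, 0, 0], 36], [[0, 0, 6], [0, 0, 0], 36], [[0, 0, 7.5], [0, 0, 0], 36], [[0, 0, 8.5], [0, 0, 0], 36], [[0, 0, 9], [0, 0, 0], 36], [[0, 0, 9], [0, 0, 0], 36]]'

```text
clock: 24.35
tcp_pos: [0.6294, 0.0125, 0.1085]
orientation: [0.0, -0.0, 1.0, 0.0]
wrist_force: [-0.4, 0.6, 0.5]
finger_gap: 0.0446
grip_force: 41.1
```

>>> step_arm --moves '[[[0, 0, 0.5], [0, 0, 0], 36], [[0, 0, 1], [0, 0, 0], 36], [[0, 0, 1], [0, 0, 0], 36], [[0, 0, 1], [0, 0, 0], 36]]'

```text
clock: 24.68
tcp_pos: [0.6296, 0.0124, 0.1084]
orientation: [0.001, -0.0, 1.0, -0.0]
wrist_force: [-2.4, 0.7, 5.9]
finger_gap: 0.0445
grip_force: 41.6
```

>>> step_arm --moves '[[[0, 0, 0], [0, 0, 0], 50], [[0, 0, 0], [0, 0, 0], 58], [[0, 0, 0], [0, 0, 0], 66], [[0, 0, 0], [0, 0, 0], 75], [[0, 0, -10], [0, 0, 0], 75], [[0, 0, -30], [0, 0, 0], 75], [[0, 0, -50], [0, 0, 0], 75], [[0, -4, -60], [0, 0, 0], 75]]'

```text
clock: 25.35
tcp_pos: [0.6303, 0.0088, 0.1701]
orientation: [0.002, -0.001, 1.0, -0.0]
wrist_force: [0.7, -1.0, -0.3]
finger_gap: 0.0751
grip_force: 0.0
```

>>> step_arm --moves '[[[-1, -24, 0], [0, 0, 0], 75], [[-3, -60, 0], [0, 0, 0], 75], [[-5, -98, 0], [0, 0, 0], 75], [[-7, -136, 10], [0, 0, 0], 75], [[-10, -174, 30], [0, 0, 0], 75], [[-12, -204, 55], [0, 0, 0], 75], [[-14, -226, 80], [0, 0, 0], 75], [[-15, -238, 105], [0, 0, 0], 75]]'

```text
clock: 26.02
tcp_pos: [0.6445, -0.2337, 0.0614]
orientation: [0.001, 0.002, 1.0, -0.001]
wrist_force: [0.7, -0.1, -0.1]
finger_gap: 0.0752
grip_force: 0.0
```

>>> step_arm --moves '[[[0, 0, 0], [0, 0, 0], 75], [[0, 0, 0], [0, 0, 0], 75], [[0, 0, 0], [0, 0, 0], 75]]'

```text
clock: 26.27
tcp_pos: [0.6446, -0.2293, 0.0631]
orientation: [0.0, -0.0, 1.0, 0.0]
wrist_force: [-0.1, -0.0, 0.1]
finger_gap: 0.0747
grip_force: 0.0
```

>>> step_arm --moves '[[[0, 0, 12], [0, 0, 0], 75], [[0, 0, 28], [0, 0, 0], 75], [[0, 0, 44], [0, 0, 0], 70], [[0, 0, 55], [0, 0, 0], 70], [[0, 0, 61], [0, 0, 0], 65], [[0, 0, 61], [0, 0, 0], 65], [[0, 0, 61], [0, 0, 0], 60]]' --grip_force 60

```text
clock: 26.85
tcp_pos: [0.6446, -0.2292, 0.0015]
orientation: [0.0, -0.0, 1.0, -0.0]
wrist_force: [-0.0, -0.4, 0.5]
finger_gap: 0.0602
grip_force: 0.0
```

>>> step_arm --moves '[[[0, 0, 0], [0, 0, 0], 52], [[0, 0, 0], [0, 0, 0], 46], [[0, 0, 0], [0, 0, 0], 40], [[0, 0, 0], [0, 0, 0], 34], [[0, 0, 0], [0, 0, 0], 30], [[0, 0, 0], [0, 0, 0], 30], [[0, 0, 0], [0, 0, 0], 30]]'

```text
clock: 27.43
tcp_pos: [0.6451, -0.2296, 0.0025]
orientation: [0.001, -0.0, 1.0, -0.0]
wrist_force: [0.3, 1.9, 5.4]
finger_gap: 0.0377
grip_force: 61.0
```

>>> step_arm --moves '[[[0, 0, -8], [0, 0, 0], 30], [[0, 0, -24], [0, 0, 0], 30], [[0, 0, -48], [0, 0, 0], 30], [[0, 0, -76], [0, 0, 0], 30], [[0, 0, -104], [0, 0, 0], 30], [[1, 8, -132], [0, 0, 0], 30], [[2, 26, -152], [0, 0, 0], 30], [[3, 50, -160], [0, 0, 0], 30]]'

```text
clock: 28.1
tcp_pos: [0.6426, -0.1816, 0.1652]
orientation: [0.003, 0.001, 1.0, -0.001]
wrist_force: [0.9, 0.6, -2.4]
finger_gap: 0.0375
grip_force: 60.7
```

>>> step_arm --moves '[[[2, 30, 0], [0, 0, 0], 30], [[4, 60, 0], [0, 0, 0], 30], [[6, 90, 0], [0, 0, 0], 30], [[8, 120, 0], [0, 0, 0], 30], [[10, 148, 0], [0, 0, 0], 30], [[12, 172, 0], [0, 0, 0], 30], [[14, 188, 0], [0, 0, 0], 30], [[14, 193, 0], [0, 0, 0], 30]]'

```text
clock: 28.77
tcp_pos: [0.6262, 0.0161, 0.1611]
orientation: [-0.001, -0.002, 1.0, 0.0]
wrist_force: [0.4, 0.1, -2.2]
finger_gap: 0.0379
grip_force: 60.6
```

>>> step_arm --moves '[[[0, 0, 0], [0, 0, 0], 30], [[0, 0, 0], [0, 0, 0], 30], [[0, 0, 0], [0, 0, 0], 30], [[0, 0, 0], [0, 0, 0], 30]]'

```text
clock: 29.1
tcp_pos: [0.6274, 0.0121, 0.161]
orientation: [-0.0, 0.001, 1.0, -0.0]
wrist_force: [-0.2, 0.5, -2.4]
finger_gap: 0.0374
grip_force: 60.6
```

```bash
python3 look.py cap 627 14 135
```

```text
top off 275 160 target at [201.35243506 222.54932342]
scene off 281 121 target at [198.70551524 223.36676314]
29.2 [0.62733566 0.01229659 0.16098318] [ 0.54662599 -0.2350871  -1.62098871]
```

View pics/cap.png

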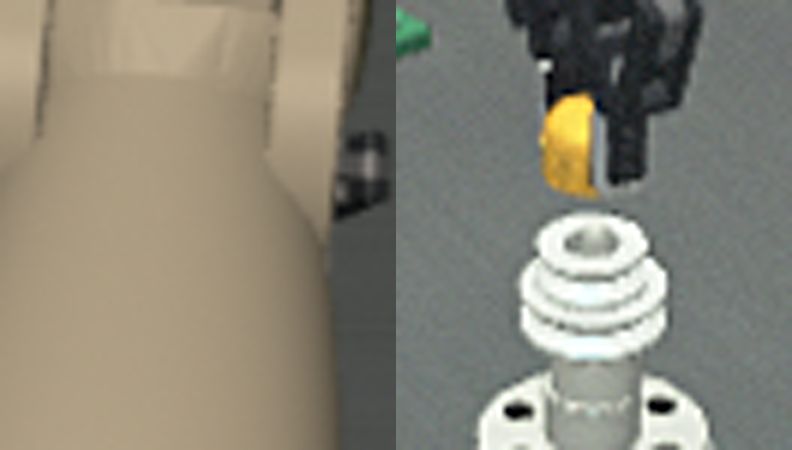

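The small pulley is seated, centred at crop x≈592. The cap's left edge is at 541, putting its centre near 591 against the pin at 595, so I'll shift it about 1 mm and lower it.

>>> step_arm --moves '[[[0.5, 1, 1], [0, 0, 0], 30], [[0.5, 1, 4], [0, 0, 0], 30], [[0.5, 1, 9], [0, 0, 0], 30], [[0.5, 1, 14], [0, 0, 0], 30], [[0.5, 1, 19], [0, 0, 0], 30], [[0.5, 1, 23], [0, 0, 0], 30], [[0.5, 1, 26], [0, 0, 0], 30], [[0.5, 1, 26], [0, 0, 0], 30]]'

```text
clock: 29.87
tcp_pos: [0.6262, 0.0146, 0.134]
orientation: [-0.001, -0.0, 1.0, 0.0]
wrist_force: [-0.0, 0.4, -2.5]
finger_gap: 0.0376
grip_force: 60.6
```

>>> step_arm --moves '[[[0, 0, 2], [0, 0, 0], 30], [[0, 0, 4], [0, 0, 0], 30], [[0, 0, 5.5], [0, 0, 0], 30], [[0, 0, 6.5], [0, 0, 0], 30], [[0, 0, 7], [0, 0, 0], 30], [[0, 0, 7], [0, 0, 0], 30]]'

```text
clock: 30.37
tcp_pos: [0.6267, 0.0144, 0.1281]
orientation: [-0.0, -0.0, 1.0, 0.0]
wrist_force: [1.2, 0.2, -1.4]
finger_gap: 0.0377
grip_force: 60.6
```

>>> step_arm --moves '[[[0, -0.5, 0.5], [0, 0, 0], 30], [[0, -0.5, 1], [0, 0, 0], 30], [[0, -0.5, 1.5], [0, 0, 0], 30], [[0, -0.5, 1.5], [0, 0, 0], 30]]'

```text
clock: 30.7
tcp_pos: [0.627, 0.0139, 0.1275]
orientation: [0.001, -0.0, 1.0, -0.0]
wrist_force: [-2.5, -0.9, 3.2]
finger_gap: 0.0375
grip_force: 61.2
```

Contact is made at the seated height, so I'll release, retreat and check.

>>> step_arm --moves '[[[0, 0, 0], [0, 0, 0], 45], [[0, 0, 0], [0, 0, 0], 54], [[0, 0, 0], [0, 0, 0], 64], [[0, 0, 0], [0, 0, 0], 75], [[0, 0, -10], [0, 0, 0], 80], [[0, 0, -30], [0, 0, 0], 80], [[0, 0, -55], [0, 0, 0], 80], [[0, 0, -75], [0, 0, 0], 80]]'

```text
clock: 31.37
tcp_pos: [0.6268, 0.014, 0.2036]
orientation: [0.0, -0.0, 1.0, 0.0]
wrist_force: [0.9, 0.6, 0.0]
finger_gap: 0.0798
grip_force: 0.0
```

>>> step_arm --moves '[[[10, 15, 0], [0, 0, 0], 80], [[25, 40, 0], [0, 0, 0], 80], [[45, 70, 0], [0, 0, 0], 80], [[65, 100, 0], [0, 0, 0], 80], [[85, 130, 0], [0, 0, 0], 80], [[100, 155, 0], [0, 0, 0], 80], [[110, 170, 0], [0, 0, 0], 80], [[110, 170, 0], [0, 0, 0], 80]]'

```text
clock: 32.03
tcp_pos: [0.5146, 0.1868, 0.2027]
orientation: [-0.0, -0.002, 1.0, 0.001]
wrist_force: [0.4, 0.8, -0.7]
finger_gap: 0.0803
grip_force: 0.0
```

```bash
python3 look.py end 627 14 110
```

```text
top off 275 161 target at [202.55562429 225.61245662]
scene off 281 129 target at [198.84274858 226.3722814 ]
32.1333 [0.51682181 0.18443348 0.20247706] [-1.03753252 -0.51894189  0.61518409]
```

View pics/end.png

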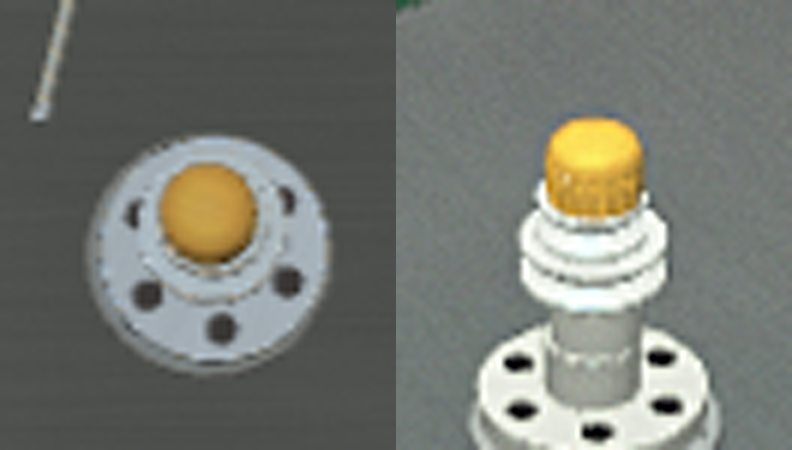

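The whole stack is upright and flat, with the cap at top-view crop (209,212) and scene-view crop (594,165). I'll hand it in.

```bash
python3 -c "
from workcell import env; print(env.hand_in())"
```

```text
the job is handed in; nothing more can be done
None
```

The belt-drive pack is built on the stand's post in the order asked, with each part lowered until it seated and released; the last camera view showed the stack upright and flat, and I handed the job in at about 32 s (no verdict was returned).

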